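# Refit the handwheel on the cloth winder

## Task

The handwheel has come off the cloth winder: put it back on the winder's upright shaft, hub up, with the flat in its bore lined up with the flat of the shaft, and keep hold of it as you lower it on; do not just drop it. It must sit fully down on the shaft's shoulder and be let go. Leave the stamp, brush, water bottle and tin where they stand.

Things in the scene. Friction and masses are not known exactly. Their poses are not given: they have to be found in the camera images.
- wheel: Loose handwheel, 0.35 to 0.6 kg, lying on the table hub up. Black rim, 123 mm outer diameter; rim and three aluminium spokes lie 2 to 17 mm above the underside. The hub has a D-shaped bore right through it: radius 16.5 mm, flat on the +x side 9.5 mm from the axis. Origin: centre of the hub's underside, on the bore axis; z up. Its +x is within 1.2 rad of world +x at the start.
- hub_top (a point): Centre of the top of the wheel's aluminium hub, on the bore axis, 56 mm above the wheel's underside; axes as wheel. The hub is 48 mm in diameter with two flat faces 42 mm apart on its +y and -y sides over its full height: grip across these, keeping the fingertips above the spokes (for instance 23 mm above the underside).
- winder: Fixed cloth winder: dark plank 270 x 120 x 16 mm; green gearbox 120 x 100 mm, top 74 mm above the table (round boss 78), with the upright steel shaft in its middle; on its +x side a bare wooden roller and a green end bearing, up to 80 mm tall, ending 200 mm from the shaft. Origin on the table below the shaft's axis; z up.
- shaft_seat (a point): Centre of the shaft's shoulder: a steel disc, 48 mm in diameter, its top 86 mm above the table; the hub's underside must rest on it. z up; +x points to the shaft's flat (within 1 rad of world +x). Wheel and shaft fit when their +x agree within about 0.1 rad; play 1.5 mm all round. The shaft turns about its axis only against stiff friction (0.4 N m).
- shaft_tip (a point): Centre of the shaft's top face, 46 mm above the shoulder, 132 mm above the table. The shaft is D-shaped: radius 15 mm, its flat on the +x side 8 mm from the axis, over its whole length; the top 6 mm are bevelled by 2.5 mm all round. Axes as shaft_seat.
- stamp: Bystander: copper printing stamp, 90 x 70 mm, with a bail handle up to 66 mm above the table. Origin: centre of its underside.
- brush: Bystander: brush, 200 mm long, lying on the table. Origin: about its middle, at its underside.
- bottle: Bystander: clear water bottle with a blue cap, 60 mm in diameter, 160 mm tall. Origin: centre of its underside.
- tin: Bystander: round tin, 84 mm in diameter, 100 mm tall. Origin: centre of its underside.

How it is judged (in metres and radians):
On the way:
1. the wheel, still held or pressed by the fingers, is threaded more than halfway down the shaft with the flats matched (z of wheel in the frame of shaft_seat below 0.022 m and horizontal distance between wheel and shaft_seat below 0.005 m and angle between wheel's own z axis and vertical below 0.15 rad and contact force between the fingers and wheel above 0.5 N), for 0.1 s.
At the end, for the whole second after the job is handed in: The wheel is on the shaft, hub up (within 0.07 rad of upright), its axis within 4 mm of the shaft's, its underside within 4 mm of the shoulder, flats matched within 0.25 rad, at rest (under 0.02 m/s) (horizontal distance between wheel and shaft_seat below 0.004 m and z of wheel in the frame of shaft_seat between -0.004 and 0.004 m and angle between wheel's own z axis and vertical below 0.07 rad and angle between the x axis of wheel and the x axis of shaft_seat, either way round below 0.25 rad and linear speed of wheel below 0.02 m/s); the robot touches nothing.
It fails at once if the stamp is moved by more than 40 mm or tipped over (distance of stamp from where it was at the start of the episode above 0.04 m or angle between stamp's own z axis and vertical above 0.6 rad).
It fails at once if the brush is moved by more than 40 mm or tipped over (distance of brush from where it was at the start of the episode above 0.04 m or angle between brush's own z axis and vertical above 0.6 rad).
It fails at once if the bottle is moved by more than 40 mm or tipped over (distance of bottle from where it was at the start of the episode above 0.04 m or angle between bottle's own z axis and vertical above 0.6 rad).
It fails at once if the tin is moved by more than 40 mm or tipped over (distance of tin from where it was at the start of the episode above 0.04 m or angle between tin's own z axis and vertical above 0.6 rad).
It also fails if it takes over 43 s, if anything falls off the work surface, if the arm or the gripper's body presses on something with over 40 N, if the wrist force passes 120 N, or if a joint passes its speed limit or range.

## Robot

A 6-joint arm with a two-finger parallel gripper is mounted at the origin on the work surface. World frame = base frame: x ahead of the robot, y to its left, z up, the work surface at z = 0. Lengths are in m, angles in degrees, forces in N, time in s.
With the tool pointing down it reaches from about 0.35 to 0.875 m from the base axis. Payload 4.2 kg.
Tool frame: the origin (TCP) lies midway between the tips of the shut fingers; the grasp point (between the pads) lies 19 mm behind it; z points along the fingers, y is the line along which they close (so a half turn about z gives the same grasp; the last joint's range is limited). The gripper opens to 87 mm and grips with 3 to 60 N. Pads are 19 mm wide; open, the fingers measure 117 mm over their backs; the gripper's body (75 mm by 190 mm) begins 51 mm behind the grasp point.
Start: joints at [-58.235, 22.042, 0.453, 0, -68.411, -14.817], TCP at [0.182, -0.598, 0.223] pointing down, gripper open.
Joint ranges: [-179.83, 179.83], [-69.29, 118.12], [-61.27, 80.66], [-181.25, 117.63], [-171.15, -9.14], [-177.46, 177.46]. Speed limits (degrees/s): [159.86, 159.86, 180, 180, 180, 180].

## Interface

Orientations are given as a 3x3 rotation matrix whose columns are the frame's x, y, z axes.
In Python, from station import r gives the robot as it stands.
- The arm moves only by the tool steer_hand, called after "Emit:" by a JSON object that holds its "fn" and its "kwargs", one argument or row to a line. Schema: {"type":"object","properties":{"ticks":{"type":"object","properties":{"rows":{"type":"array","items":{"type":"array","items":{"type":"number"},"minItems":7,"maxItems":7},"minItems":1,"maxItems":8}},"additionalProperties":false,"required":["rows"]},"only":{"type":"string"},"quiet":{"type":"boolean"},"lines":{"type":"string"}},"required":["ticks"],"additionalProperties":false}. ticks is an object whose key "rows" holds a list of rows, 1 to 8 of them, each of 7 numbers: the opening from 0.0 (shut) to 1.0 (fully open), then dx, dy, dz in units of 100 mm, then a rotation vector rx, ry, rz in units of 2 degrees; each row is the pose to reach, as a shift and turn from the pose commanded when the call began, along the tool's axes at that moment; what a row does not reach only later rows make up. A row lasts 1/10 s, in which the tool goes at most 0.05 m and 8.59 degrees, less where a joint would pass 70% of its speed; a pose out of reach is approached as far as the arm can. The fingers move at their own pace and stop on an object; the grip force is fixed at half the most. Time passes only in rows, so rows that do not move let the fingers close. The tool returns the time, the measured TCP pose, the force, the opening and the grip force at its end. only (a regular expression) keeps the lines of the reply that match it, lines (a string "A,B") keeps lines A to B, and quiet returns only ok. Input that does not fit is refused with a message, and nothing moves.
- r.sense(): the state, without advancing time (a new reading comes with each control period).
- r.capture(name): name is "side" or "top" or "wrist"; returns a dict with "pixels" (480x640x3 uint8, red, green, blue), "z_map" (480x640 float32, m along the optical axis (not along the pixel's ray), 0 where there is no reading), "K" (3x3 intrinsics, pixels), "world_from_camera" (4x4, takes a point from camera to world coordinates). Camera axes: x right, y up, looking along -z (the intrinsics and any distortion apply to the point x, -y, -z); pixel columns grow to the right and rows downward; lengths in m; the calibration is good to about 2 mm. A picture is of the moment at which its call begins.
- r.finish_job(): hands the job in; it is judged then, once.
The state is a dict: "time_s": time; "joints": joint angles; "joint_velocities": joint speeds; "effort": joint torques, N m; "tcp_pos": TCP position; "ee_rot": TCP orientation; "wrist_force": force on the tool from outside, world axes, zero at the start; "moment": the same for the moment, N m; "gripper_width": opening from 0.0 (shut) to 1.0 (fully open); "gripper_force": force on a finger pad.
Only numpy, scipy, OpenCV 4.12 (cv2) and the standard library are available. Lean on these libraries where they do the work, as an engineer would, in place of code of your own. Each camera call takes 0.05 s, during which the arm holds its last target. There are 200 camera calls.

## Working session

There is one attempt and no reset: what is moved stays moved. The work goes in short steps, Python scripts to look and compute and a tool call to move; the robot and the scene stay as the last step left them, time stands still between calls to the robot, and variables do not carry over. Pictures are saved under pics/ and viewed, at most 10 in all, crops included, and the job is handed in when it is done.

```bash
ls; mkdir -p pics; python3 - <<'E'
from station import r
import cv2,numpy as np
s=r.sense();print(s['time_s'],s['tcp_pos'],s['ee_rot'],s['gripper_width'])
for n in('top','side'):
    c=r.capture(n);np.savez('/tmp/'+n+'.npz',**c);cv2.imwrite(f'pics/{n}0.png',c['pixels'][:,:,::-1]);print(n,c['K'],c['world_from_camera'],(c['z_map']>0).mean(),c.keys())
E
```

```text
pics
station.py
0.0 [ 0.18204387 -0.59727205  0.22147439] [[-9.56619118e-01 -2.91340626e-01 -7.09274441e-04]
 [-2.91341478e-01  9.56616948e-01  2.03917561e-03]
 [ 8.44092523e-05  2.15735543e-03 -9.99997669e-01]] 0.9963936010957735
top [[542.30305196   0.         309.53505332]
 [  0.         542.30305196 252.98478437]
 [  0.           0.           1.        ]] [[-0.00907428  0.9934076  -0.11427594  0.33948615]
 [-0.99994557 -0.00960328 -0.00407944  0.01578329]
 [-0.00514997  0.11423271  0.99344067  1.50615326]
 [ 0.          0.          0.          1.        ]] 0.99595703125 dict_keys(['pixels', 'z_map', 'K', 'world_from_camera'])
side [[449.24301579   0.         318.33701064]
 [  0.         449.24301579 235.49089991]
 [  0.           0.           1.        ]] [[-0.86936126  0.31652485 -0.37950364  0.10452786]
 [-0.49414474 -0.54801031  0.67491161  0.71920979]
 [ 0.00565438  0.77427173  0.63282803  0.75882757]
 [ 0.          0.          0.          1.        ]] 0.996142578125 dict_keys(['pixels', 'z_map', 'K', 'world_from_camera'])
```

View pics/top0.png

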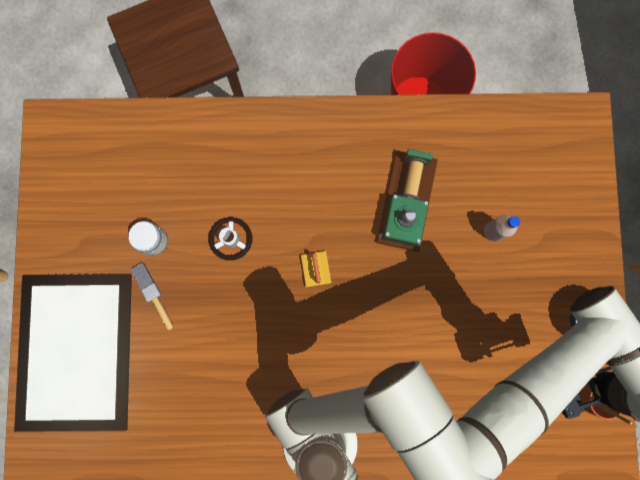

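View pics/side0.png

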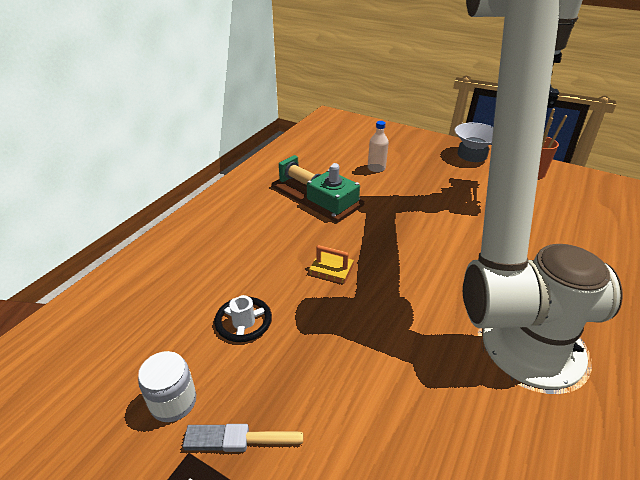

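Top view: wheel around (229,238), winder shaft around (407,215), stamp (316,268), tin (147,237), brush (150,297), bottle (505,228). The side view confirms the wheel is hub up. Next I'll work out rough positions.

```bash
cat > h.py <<'E'
import numpy as np,cv2
def cast(c,uv,z):
    uv=np.atleast_2d(np.asarray(uv,float));K=c['K'];T=c['world_from_camera']
    d=np.c_[(uv[:,0]-K[0,2])/K[0,0],-(uv[:,1]-K[1,2])/K[1,1],-np.ones(len(uv))]@T[:3,:3].T
    return T[:3,3]+d*((z-T[2,3])/d[:,2])[:,None]
def cloud(c):
    v,u=np.mgrid[0:480,0:640];K=c['K'];T=c['world_from_camera'];z=c['z_map']
    P=np.stack([(u-K[0,2])/K[0,0]*z,-(v-K[1,2])/K[1,1]*z,-z],-1)
    return P@T[:3,:3].T+T[:3,3]
E
python3 - <<'E'
from h import *
c=np.load('/tmp/top.npz');P=cloud(c);im=c['pixels'].astype(int)
roi=lambda m,u0,u1,v0,v1:np.array([[u,v] for v,u in np.argwhere(m) if u0<u<u1 and v0<v<v1])
dark=im.max(2)<45
q=roi(dark,200,260,210,265);cc,rad=cv2.minEnclosingCircle(q.astype(np.float32));el=cv2.fitEllipse(cv2.convexHull(q.astype(np.int32)))
print('wheel',cc,rad,el,cast(c,el[0],.017))
for n,z0,z1,b in(('hub',.045,.07,(200,260,210,265)),('shaft',.12,.145,(370,440,190,260)),('gear',.064,.079,(370,440,190,260)),('stamp',.03,.09,(290,340,240,300))):
    m=(P[...,2]>z0)&(P[...,2]<z1);q=roi(m,*b);X=P[q[:,1],q[:,0]];print(n,len(q),X.mean(0).round(4),q.mean(0),cv2.minAreaRect((X[:,:2]*1000).astype(np.float32)))
q=roi((im[...,1]>im[...,0]+25)&(im[...,1]>im[...,2]+10),370,440,140,260)
print('green',cv2.minAreaRect((cast(c,q,.074)[:,:2]*1000).astype(np.float32)))
E
```

```text
Traceback (most recent call last):
cv2.error: OpenCV(4.12.0) /io/opencv/modules/imgproc/src/shapedescr.cpp:201: error: (-215:Assertion failed) count >= 0 && (depth == CV_32F || depth == CV_32S) in function 'minEnclosingCircle'
```

```bash
python3 - <<'E'
from station import r
import cv2,numpy as np
from h import *
s=r.sense();c=r.capture('wrist');T=c['world_from_camera']
R=s['ee_rot'];print('cam in tool',R.T@(T[:3,3]-s['tcp_pos']),'\n',R.T@T[:3,:3],c['K'])
E
```

```text
cam in tool [ 0.07508279  0.00153233 -0.16229716] 
 [[ 1.94426968e-04  9.63978200e-01  2.65981188e-01]
 [ 9.99999677e-01  1.98800204e-05 -8.03029769e-04]
 [-7.79390903e-04  2.65981258e-01 -9.63977885e-01]] [[423.77370432   0.         323.3937751 ]
 [  0.         423.77370432 234.26369828]
 [  0.           0.           1.        ]]
```

```bash
python3 - <<'E'
from h import *
c=np.load('/tmp/top.npz');P=cloud(c);im=c['pixels'].astype(int)
print(im[238,205:256].max(1), P[238,229],P[217,405])
roi=lambda m,u0,u1,v0,v1:np.array([[u,v] for v,u in np.argwhere(m) if u0<u<u1 and v0<v<v1])
q=roi(np.ptp(im,axis=2)<30,204,256,212,264).astype(np.float32)
el=cv2.fitEllipse(cv2.convexHull(q))
print('wheel',el,cast(c,el[0],.012))
for n,z0,z1,b in(('hub',.045,.07,(200,260,210,265)),('shaft',.12,.145,(370,440,190,260)),('gear',.064,.079,(370,440,190,260)),('stamp',.03,.09,(290,340,240,300))):
    m=(P[...,2]>z0)&(P[...,2]<z1);q=roi(m,*b)
    if len(q)<3:print(n,'none');continue
    X=P[q[:,1],q[:,0]];print(n,len(q),X.mean(0).round(4),q.mean(0),cv2.minAreaRect((X[:,:2]*1000).astype(np.float32)))
q=roi((im[...,1]>im[...,0]+25)&(im[...,1]>im[...,2]+10),370,440,140,260)
print('green',cv2.minAreaRect((cast(c,q,.074)[:,:2]*1000).astype(np.float32)))
E
```

```text
[174 174 166  87  52  50  53  50  63 131 168 164 102 101 178 230 233 214
 160 147 146 142 112  83  79  79  79  90 155 231 234 200 146 135 151 169
 171 172 171 172 165  93  51  47  52  51  59 117 165 171 171] [0.55706701 0.24741377 0.00132492] [ 0.58841672 -0.22476735  0.13078241]
wheel ((229.8447265625, 238.32327270507812), (41.13594055175781, 42.47421646118164), 87.35962677001953) [[0.55459144 0.24340983 0.012     ]]
hub 155 [0.5571 0.2441 0.0552] [227.19354839 235.15483871] ((555.8546752929688, 242.7014923095703), (49.139488220214844, 41.37004470825195), 58.68635940551758)
shaft 88 [ 0.5925 -0.2367  0.1302] [409.54545455 215.44318182] ((591.3448486328125, -236.8246307373047), (28.792030334472656, 21.50528907775879), 83.93859100341797)
gear 1305 [ 0.5975 -0.2367  0.0732] [405.71570881 217.5302682 ] ((604.8861083984375, -239.67019653320312), (100.25650787353516, 139.98045349121094), 76.99555206298828)
stamp 133 [0.4676 0.0056 0.0639] [315.68421053 267.        ] ((467.4057922363281, 5.4410600662231445), (77.99153137207031, 11.89651870727539), 8.77289867401123)
green ((657.2169799804688, -251.94857788085938), (96.092041015625, 250.0899658203125), 77.0038833618164)
```

Rough positions: the wheel is at (0.556, 0.243) with yaw about 59°, and the shaft is at (0.592, -0.237) with its flat at about -6°. I'll move above the shaft for a close wrist-camera view.

Units first: shifts go in units of 100 mm and turns go in units of 2 degrees. So -0.5 m is -5, 0.225 m is 2.25.

Emit:
{"fn": "steer_hand", "kwargs": {
  "ticks": {"rows": [[1,-0.4,0.2,-0.3,0,0,0],[1,-5,2.25,-0.3,0,0,0],[1,-5,2.25,-0.3,0,0,0],[1,-5,2.25,-0.3,0,0,0],[1,-5,2.25,-0.3,0,0,0],[1,-5,2.25,-0.3,0,0,0],[1,-5,2.25,-0.3,0,0,0],[1,-5,2.25,-0.3,0,0,0]]}
}}

```text
time_s: 0.95
tcp_pos: [0.4777, -0.338, 0.2518]
ee_rot: [[-0.957, -0.292, -0.0], [-0.292, 0.957, 0.0], [0.0, 0.0, -1.0]]
wrist_force: [0.7, -1.2, 0.2]
gripper_width: 1.003
gripper_force: 0.0
```

```bash
python3 - <<'E'
from station import r
s=r.sense();print(s['time_s'],s['tcp_pos'],s['joints'])
E
```

```text
0.95 [ 0.47765494 -0.33796262  0.25181157] [-1.94353477e+01  1.70773285e+01 -2.63945523e+00 -6.28243054e-03
 -7.02949454e+01 -5.36073348e+01]
```

Scaled: 0.063 m is 0.63, -0.14 m is -1.4.

Emit:
{"fn": "steer_hand", "kwargs": {
  "ticks": {"rows": [[1,-1.4,0.63,0,0,0,0],[1,-1.4,0.63,0,0,0,0],[1,-1.4,0.63,0,0,0,0],[1,-1.4,0.63,0,0,0,0],[1,-1.4,0.63,0,0,0,0]]}
}}

```text
time_s: 1.45
tcp_pos: [0.5928, -0.2372, 0.2508]
ee_rot: [[-0.956, -0.294, -0.002], [-0.294, 0.956, 0.0], [0.002, 0.001, -1.0]]
wrist_force: [-0.4, -0.1, -0.8]
gripper_width: 0.998
gripper_force: 0.0
```

```bash
python3 - <<'E'
from station import r
import cv2,numpy as np
c=r.capture('wrist');np.savez('/tmp/w1.npz',**c);cv2.imwrite('pics/w1.png',c['pixels'][:,:,::-1])
E
```

```text
(no output)
```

View pics/w1.png

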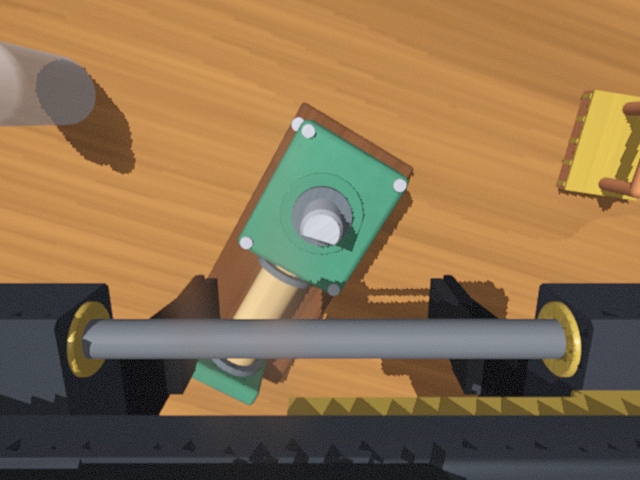

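The view shows the shaft tip as a bright D at about (321,225), with its flat towards the bottom of the image (world +x). I'll fit it now.

```bash
cat >> h.py <<'E'
from scipy.optimize import least_squares
def fitD(X,R,f,yaw0,ctr=None):
    # contour points X (mm) of a D: distance to boundary of circle R cut by a flat at f
    def res(p):
        d=X-p[:2];n=np.array([np.cos(p[2]),np.sin(p[2])])
        return np.maximum(np.hypot(*d.T)-R-p[3],d@n-f-p[3])
    s=least_squares(res,[*X.mean(0),yaw0,0],loss='soft_l1',f_scale=.4)
    return s.x,np.sqrt(np.mean(res(s.x)**2)),np.sqrt(np.median(res(s.x)**2))
E
python3 - <<'E'
from h import *
c=np.load('/tmp/w1.npz');P=cloud(c);Z=P[...,2];im=c['pixels'];g=im.min(2)
box=np.zeros_like(g,bool);box[180:270,270:370]=1
print('top z',np.median(Z[220:230,316:326]),'gear z',np.median(Z[150:170,300:330]), g[195:250:4,321])
for name,m,z in(('z>.127',(Z>.127)&box,.131),('bright',(g>g[225,321]-25)&box,.132)):
    n,l,st,_=cv2.connectedComponentsWithStats(m.astype(np.uint8));k=1+st[1:,4].argmax()
    ct=max(cv2.findContours((l==k).astype(np.uint8),cv2.RETR_EXTERNAL,cv2.CHAIN_APPROX_NONE)[0],key=len)[:,0]
    X=cast(c,ct,z)[:,:2]*1000
    for y0 in(-.5,0,.5,1):
        p,e,e2=fitD(X,12.5,5.5,y0);print(name,st[k],p[:2].round(1),np.degrees(p[2]).round(1),'grow',p[3].round(2),e.round(2))
m=(Z>.083)&(Z<.089)&(g>60);q=np.argwhere(m[170:270,270:380])[:,::-1]+[270,170]
hull=cv2.convexHull(q.astype(np.float32))[:,0];print('shoulder',cv2.minEnclosingCircle((cast(c,hull,.086)[:,:2]*1000).astype(np.float32)),Z[m].mean())
E
```

```text
top z 0.13195490716035063 gear z 0.07415459669713478 [127 139 144 142 181 207 208 213 212 210 210 204 115  73]
z>.127 [ 300  210   43   36 1090] [ 592.5 -237.2] -0.6 grow 1.61 0.3
z>.127 [ 300  210   43   36 1090] [ 592.5 -237.2] -0.6 grow 1.61 0.3
z>.127 [ 300  210   43   36 1090] [ 592.5 -237.2] -0.6 grow 1.61 0.3
z>.127 [ 300  210   43   36 1090] [ 592.5 -237.2] -0.6 grow 1.61 0.3
bright [303 211  36  33 815] [ 593.  -237.4] -0.1 grow -0.16 0.7
bright [303 211  36  33 815] [ 593.  -237.4] -0.1 grow -0.16 0.7
bright [303 211  36  33 815] [ 593.  -237.4] -0.1 grow -0.16 0.7
bright [303 211  36  33 815] [ 593.  -237.4] -0.1 grow -0.16 0.7
shoulder ((593.2144165039062, -236.82044982910156), 24.142091751098633) 0.08608483124771595
```

Scaled: 0.47 m is 4.7, -0.106 m is -1.06, -42 degrees is -21.

Emit:
{"fn": "steer_hand", "kwargs": {
  "ticks": {"rows": [[1,-1.06,4.7,0.75,0,0,-21],[1,-1.06,4.7,0.75,0,0,-21],[1,-1.06,4.7,0.75,0,0,-21],[1,-1.06,4.7,0.75,0,0,-21],[1,-1.06,4.7,0.75,0,0,-21],[1,-1.06,4.7,0.75,0,0,-21],[1,-1.06,4.7,0.75,0,0,-21],[1,-1.06,4.7,0.75,0,0,-21]]}
}}

```text
time_s: 2.3
tcp_pos: [0.5623, 0.1556, 0.1908]
ee_rot: [[-0.518, -0.856, 0.001], [-0.856, 0.518, 0.0], [-0.001, -0.001, -1.0]]
wrist_force: [-0.1, 0.6, -0.2]
gripper_width: 0.999
gripper_force: 0.0
```

```bash
python3 - <<'E'
from station import r
import numpy as np
s=r.sense();R=s['ee_rot'];print(np.degrees(np.arctan2(R[1,0],R[0,0])), R.T@(np.array([.556,.243,.175])-s['tcp_pos']))
E
```

```text
-121.18355556598844 [-0.07150631  0.0506228   0.01578523]
```

Emit:
{"fn": "steer_hand", "kwargs": {
  "ticks": {"rows": [[1,-0.715,0.505,0.16,0,0,0],[1,-0.715,0.505,0.16,0,0,0],[1,-0.715,0.505,0.16,0,0,0],[1,-0.715,0.505,0.16,0,0,0]]}
}}

```text
time_s: 2.7
tcp_pos: [0.5562, 0.242, 0.1743]
ee_rot: [[-0.516, -0.857, -0.001], [-0.857, 0.516, -0.001], [0.001, 0.0, -1.0]]
wrist_force: [0.7, -0.9, 0.2]
gripper_width: 0.998
gripper_force: 0.0
```

```bash
python3 - <<'E'
from station import r
import cv2,numpy as np
c=r.capture('wrist');np.savez('/tmp/w2.npz',**c);cv2.imwrite('pics/w2.png',c['pixels'][:,:,::-1])
E
```

```text
(no output)
```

View pics/w2.png

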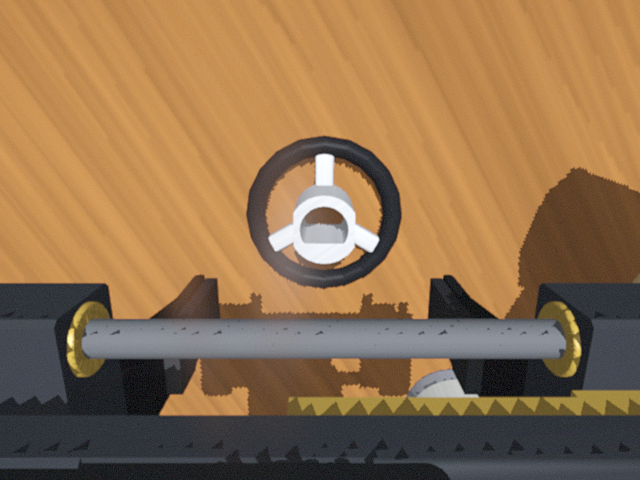

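The bore is at about (324,228) and its flat is at the bottom, along tool -x, so the hub's gripping faces are left and right. I'll fit it and check the clearance to the tin.

```bash
cat > wheel.py <<'E'
from h import *
def wheel(c,ztop,box,yaw0):
    P=cloud(c);Z=P[...,2];u0,u1,v0,v1=box
    m=np.zeros(Z.shape,np.uint8);m[v0:v1,u0:u1]=(abs(Z-ztop)<.004)[v0:v1,u0:u1]
    cs,hi=cv2.findContours(m,cv2.RETR_CCOMP,cv2.CHAIN_APPROX_NONE)
    out=max([k for k,h in zip(cs,hi[0]) if h[3]<0],key=len)[:,0];inn=max([k for k,h in zip(cs,hi[0]) if h[3]>=0],key=len)[:,0]
    X=cast(c,inn,ztop)[:,:2]*1000;p,e,_=fitD(X,16.5,9.5,yaw0)
    o=(cast(c,out,ztop)[:,:2]*1000).astype(np.float32)
    return p,e,cv2.minAreaRect(o),np.median(Z[m>0])
E
python3 - <<'E'
from wheel import *
c=np.load('/tmp/w2.npz')
for zt in(.056,):
    p,e,rc,z=wheel(c,zt,(280,370,180,280),1.0);print(p[:2].round(1),np.degrees(p[2]).round(1),p[3],e,rc,z)
    im=c['pixels'].astype(int);m=(im.max(2)<60);m[:130]=0;m[292:]=0;m[:,:240]=0;m[:,410:]=0
    el=cv2.fitEllipse(cv2.convexHull(np.argwhere(m)[:,::-1].astype(np.float32)));print('rim',el,cast(c,el[0],.0095))
t=np.load('/tmp/top.npz');P=cloud(t);m=(P[...,2]>.09)&(P[...,2]<.11);m[:, :120]=0;m[:,175:]=0;m[:215]=0;m[262:]=0
X=P[m][:,:2];tin=X.mean(0);print('tin',tin,X.min(0),X.max(0))
d=tin-p[:2]/1000;print('tin in tool axes from wheel',d@[-.516,-.857],d@[-.857,.516])
E
```

```text
[553.7 243.9] 59.0 -0.002951457217095703 0.3014734266051952 ((554.025146484375, 244.32640075683594), (48.26130676269531, 41.61773681640625), 60.05315399169922) 0.056045500520160996
rim ((323.7828369140625, 211.56109619140625), (149.06622314453125, 152.5514373779297), 87.75293731689453) [[0.55252296 0.24225245 0.0095    ]]
tin [0.55223446 0.45747905] [0.51425171 0.41884011] [0.59163929 0.49749611]
tin in tool axes from wheel -0.1822593517780423 0.1114773644645666
```

Emit:
{"fn": "steer_hand", "kwargs": {
  "ticks": {"rows": [[1,0,0.03,0.5,0,0,0],[1,0,0.03,1,0,0,0],[1,0,0.03,1.3,0,0,0],[1,0,0.03,1.5,0,0,0],[1,0,0.03,1.5,0,0,0],[1,0,0.03,1.5,0,0,0]]}
}}

```text
time_s: 3.35
tcp_pos: [0.5549, 0.2432, 0.0253]
ee_rot: [[-0.517, -0.856, 0.001], [-0.856, 0.517, 0.0], [-0.001, -0.001, -1.0]]
wrist_force: [0.4, -0.3, 0.4]
gripper_width: 1.003
gripper_force: 0.0
```

Emit:
{"fn": "steer_hand", "kwargs": {
  "ticks": {"rows": [[0,0,0.01,0.01,0,0,0],[0,0,0.01,0.01,0,0,0],[0,0,0.01,0.01,0,0,0],[0,0,0.01,0.01,0,0,0],[0,0,0.01,0.01,0,0,0],[0,0,0.01,0.01,0,0,0],[0,0,0.01,0.01,0,0,0],[0,0,0.01,0.01,0,0,0]]}
}}

```text
time_s: 4.15
tcp_pos: [0.5535, 0.245, 0.0236]
ee_rot: [[-0.516, -0.857, 0.001], [-0.857, 0.516, 0.0], [-0.001, -0.001, -1.0]]
wrist_force: [1.2, -1.3, 0.9]
gripper_width: 0.479
gripper_force: 30.0
```

Emit:
{"fn": "steer_hand", "kwargs": {
  "ticks": {"rows": [[0,0,0,-0.4,0,0,0],[0,0,0,-0.8,0,0,0],[0,0,0,-1.3,0,0,0],[0,0,0,-1.8,0,0,0],[0,0,0,-1.8,0,0,0]]}
}}

```text
time_s: 4.65
tcp_pos: [0.5564, 0.2469, 0.2112]
ee_rot: [[-0.515, -0.857, 0.013], [-0.857, 0.515, 0.008], [-0.013, -0.007, -1.0]]
wrist_force: [0.9, 0.7, -3.0]
gripper_width: 0.482
gripper_force: 30.0
```

Emit:
{"fn": "steer_hand", "kwargs": {
  "ticks": {"rows": [[0,0.2,-0.15,-0.05,0,0,2],[0,0.5,-0.35,-0.05,0,0,5],[0,0.9,-0.65,-0.05,0,0,8],[0,1.3,-0.95,-0.05,0,0,11],[0,1.7,-1.25,-0.05,0,0,14],[0,2.1,-1.55,-0.05,0,0,17],[0,2.5,-1.8,-0.05,0,0,20],[0,2.8,-2,-0.05,0,0,23]]}
}}

```text
time_s: 5.45
tcp_pos: [0.578, -0.1004, 0.206]
ee_rot: [[-0.976, -0.218, -0.005], [-0.218, 0.976, 0.001], [0.005, 0.002, -1.0]]
wrist_force: [0.8, 1.0, -4.1]
gripper_width: 0.476
gripper_force: 30.0
```

Emit:
{"fn": "steer_hand", "kwargs": {
  "ticks": {"rows": [[0,0,0,0,0,0,0],[0,0,0,0,0,0,0]]}
}}

```text
time_s: 5.65
tcp_pos: [0.5786, -0.0988, 0.2062]
ee_rot: [[-0.975, -0.222, -0.004], [-0.222, 0.975, 0.001], [0.004, 0.002, -1.0]]
wrist_force: [0.2, -0.4, -3.7]
gripper_width: 0.478
gripper_force: 30.0
```

```bash
python3 - <<'E'
from station import r
import numpy as np
s=r.sense();R=s['ee_rot'];print(np.degrees(np.arctan2(R[1,0],R[0,0])), R.T@(np.array([.5934,-.2372,.205])-s['tcp_pos']))
E
```

```text
-167.1759503530465 [ 0.01628013 -0.13827942  0.00096475]
```

Scaled: -0.138 m is -1.38, -0.11 m is -1.1, 13.2 degrees is 6.6.

Emit:
{"fn": "steer_hand", "kwargs": {
  "ticks": {"rows": [[0,0.04,-0.3,0.01,0,0,2],[0,0.08,-0.7,0.01,0,0,4],[0,0.13,-1.1,0.01,0,0,6.6],[0,0.163,-1.38,0.01,0,0,6.6],[0,0.163,-1.38,0.01,0,0,6.6],[0,0.163,-1.38,0.01,0,0,6.6],[0,0.163,-1.38,0.01,0,0,6.6]]}
}}

```text
time_s: 6.35
tcp_pos: [0.5949, -0.2345, 0.2067]
ee_rot: [[-1.0, 0.002, -0.001], [0.002, 1.0, 0.001], [0.001, 0.001, -1.0]]
wrist_force: [0.0, -0.2, -4.3]
gripper_width: 0.479
gripper_force: 30.0
```

```bash
python3 - <<'E'
from station import r
import cv2,numpy as np
s=r.sense();R=s['ee_rot'];print(np.degrees(np.arctan2(R[1,0],R[0,0])), s['tcp_pos'],R.T@(np.array([.5934,-.2372,.205])-s['tcp_pos']))
a=[]
for n in('wrist','side','top'):
    c=r.capture(n);np.savez('/tmp/'+n+'3.npz',**c);a.append(c['pixels'][:,:,::-1])
cv2.imwrite('pics/m3.png',np.hstack([cv2.resize(a[0],(400,300)),cv2.resize(a[1][60:260,230:430],(400,300))]))
E
```

```text
179.85957569769676 [ 0.59487732 -0.23453555  0.2066966 ] [ 0.00146862 -0.00266952  0.00169618]
```

View pics/m3.png

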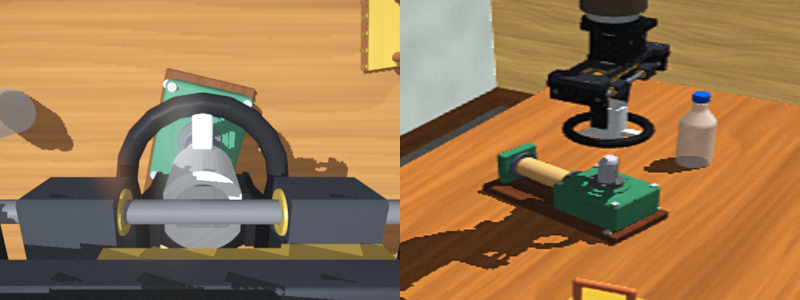

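The wheel is held level above the shaft, with the spoke centred in the wrist view. I'll average a few readings before correcting.

```bash
cat > avg.py <<'E'
from station import r
import numpy as np,sys
T=np.array([float(x) for x in sys.argv[1:4]]);p=[];y=[]
for i in range(5):
    s=r.sense();R=s['ee_rot'];p.append(s['tcp_pos']);y.append(np.degrees(np.arctan2(R[1,0],R[0,0]))%360);r.capture('top')
m=np.mean(p,0);print(s['time_s'],np.mean(y).round(2),m.round(4),np.std(p,0).round(4),'tool d',(R.T@(T-m)).round(4),s['wrist_force'].round(1))
E
python3 avg.py .5934 -.2372 .205
```

```text
6.7 179.83 [ 0.5951 -0.2353  0.2075] [0.     0.0003 0.0001] tool d [ 0.0017 -0.0019  0.0025] [ 0.  -0.  -3.7]
```

Scaled: 0.0017 m is 0.017, 0.038 m is 0.38, 0.2 degrees is 0.1.

Emit:
{"fn": "steer_hand", "kwargs": {
  "ticks": {"rows": [[0,0.017,-0.02,0.1,0,0,0.1],[0,0.017,-0.02,0.25,0,0,0.1],[0,0.017,-0.02,0.38,0,0,0.1],[0,0.017,-0.02,0.38,0,0,0.1],[0,0.017,-0.02,0.38,0,0,0.1]]}
}}

```text
time_s: 7.25
tcp_pos: [0.5932, -0.2385, 0.1689]
ee_rot: [[-1.0, 0.008, -0.001], [0.008, 1.0, -0.0], [0.001, -0.0, -1.0]]
wrist_force: [-0.2, 0.4, -4.2]
gripper_width: 0.482
gripper_force: 30.0
```

```bash
python3 avg.py .5934 -.2372 .1686; python3 - <<'E'
from station import r
import cv2,numpy as np
c=r.capture('side');np.savez('/tmp/s4.npz',**c);cv2.imwrite('pics/s4.png',cv2.resize(c['pixels'][110:230,270:390,::-1],(600,600),interpolation=cv2.INTER_CUBIC))
E
```

```text
7.45 179.55 [ 0.5937 -0.2385  0.1698] [0.0003 0.     0.0005] tool d [0.0003 0.0013 0.0012] [ 0.1  0.1 -3.6]
```

View pics/s4.png

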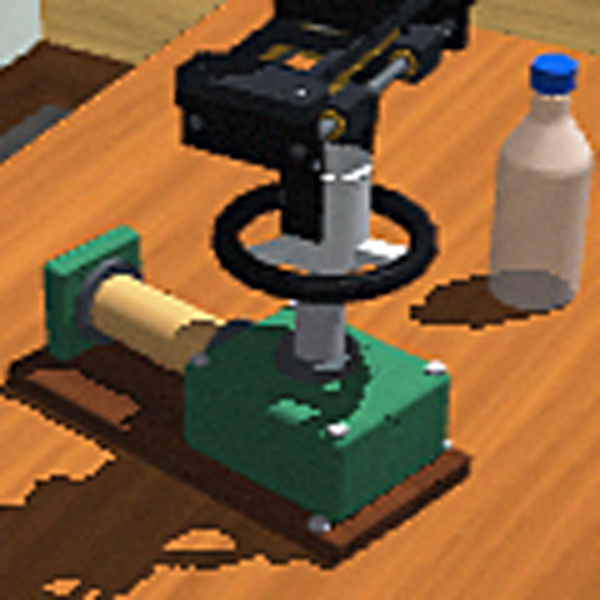

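The wheel looks centred over the shaft in the side view. I'll lower slowly and watch the force.

Emit:
{"fn": "steer_hand", "kwargs": {
  "ticks": {"rows": [[0,0.003,0.01,0,0,0,0],[0,0.003,0.01,0.06,0,0,0],[0,0.003,0.01,0.12,0,0,0],[0,0.003,0.01,0.16,0,0,0],[0,0.003,0.01,0.18,0,0,0],[0,0.003,0.01,0.18,0,0,0]]}
}}

```text
time_s: 8.15
tcp_pos: [0.5935, -0.2373, 0.1512]
ee_rot: [[-1.0, 0.008, 0.001], [0.008, 1.0, -0.0], [-0.001, -0.0, -1.0]]
wrist_force: [0.8, -0.3, -3.4]
gripper_width: 0.482
gripper_force: 30.0
```

```bash
python3 avg.py .5934 -.2372 .15
```

```text
8.35 179.55 [ 0.5934 -0.2373  0.1513] [0.0001 0.     0.0001] tool d [-0.      0.0001  0.0013] [ 2.2  0.2 -3.6]
```

Emit:
{"fn": "steer_hand", "kwargs": {
  "ticks": {"rows": [[0,-0.005,0,0.02,0,0,0],[0,-0.005,0,0.04,0,0,0],[0,-0.005,0,0.06,0,0,0],[0,-0.005,0,0.08,0,0,0],[0,-0.005,0,0.08,0,0,0]]}
}}

```text
time_s: 8.9
tcp_pos: [0.5941, -0.2373, 0.1432]
ee_rot: [[-1.0, 0.008, 0.001], [0.008, 1.0, -0.0], [-0.001, -0.0, -1.0]]
wrist_force: [3.5, 0.1, -4.1]
gripper_width: 0.474
gripper_force: 30.0
```

```bash
python3 avg.py .5934 -.2372 .143
```

```text
9.1 179.55 [ 0.5941 -0.2373  0.1432] [0. 0. 0.] tool d [0.0007 0.0001 0.0002] [ 4.3 -0.3 -5.4]
```

Emit:
{"fn": "steer_hand", "kwargs": {
  "ticks": {"rows": [[0,-0.008,0,0,0,0,0],[0,-0.008,0,0.03,0,0,0],[0,-0.008,0,0.06,0,0,0],[0,-0.008,0,0.09,0,0,0],[0,-0.008,0,0.12,0,0,0],[0,-0.008,0,0.12,0,0,0]]}
}}

```text
time_s: 9.75
tcp_pos: [0.5942, -0.2372, 0.1307]
ee_rot: [[-1.0, 0.008, -0.0], [0.008, 1.0, 0.0], [0.0, 0.0, -1.0]]
wrist_force: [2.9, -0.6, -4.2]
gripper_width: 0.479
gripper_force: 30.0
```

```bash
python3 avg.py .5945 -.2372 .131
```

```text
9.95 179.54 [ 0.5942 -0.2372  0.1308] [0. 0. 0.] tool d [-0.0003  0.     -0.0002] [ 1.9  0.4 -5.1]
```

Scaled: 0.018 m is 0.18, 0.015 m is 0.15.

Emit:
{"fn": "steer_hand", "kwargs": {
  "ticks": {"rows": [[0,-0.003,0,0.03,0,0,0],[0,-0.003,0,0.06,0,0,0],[0,-0.003,0,0.09,0,0,0],[0,-0.003,0,0.12,0,0,0],[0,-0.003,0,0.15,0,0,0],[0,-0.003,0,0.18,0,0,0],[0,-0.003,0,0.18,0,0,0],[0,-0.003,0,0.18,0,0,0]]}
}}

```text
time_s: 10.8
tcp_pos: [0.5943, -0.2372, 0.1128]
ee_rot: [[-1.0, 0.008, -0.001], [0.008, 1.0, 0.0], [0.001, 0.0, -1.0]]
wrist_force: [0.9, 0.5, -4.3]
gripper_width: 0.483
gripper_force: 30.0
```

```bash
python3 avg.py .5945 -.2372 .1096
```

```text
11.0 179.54 [ 0.5943 -0.2372  0.113 ] [0.     0.     0.0001] tool d [-0.0002 -0.      0.0034] [ 0.7  0.4 -3.2]
```

Scaled: 0.004 m is 0.04, 0.003 m is 0.03.

Emit:
{"fn": "steer_hand", "kwargs": {
  "ticks": {"rows": [[0,0,0,0.01,0,0,0],[0,0,0,0.02,0,0,0],[0,0,0,0.03,0,0,0],[0,0,0,0.04,0,0,0],[0,0,0,0.04,0,0,0],[0,0,0,0.04,0,0,0]]}
}}

```text
time_s: 11.65
tcp_pos: [0.5943, -0.2373, 0.1096]
ee_rot: [[-1.0, 0.008, -0.001], [0.008, 1.0, -0.0], [0.001, -0.0, -1.0]]
wrist_force: [-1.1, 0.7, -1.2]
gripper_width: 0.48
gripper_force: 30.0
```

```bash
python3 avg.py .5945 -.2372 .1096
```

```text
11.85 179.55 [ 0.5943 -0.2373  0.1096] [0. 0. 0.] tool d [-0.0002  0.0001 -0.    ] [-1.5  0.8 -0.1]
```

Contact at the expected height: the vertical load is off the wrist. Releasing.

Emit:
{"fn": "steer_hand", "kwargs": {
  "ticks": {"rows": [[1,0,0,0,0,0,0],[1,0,0,0,0,0,0],[1,0,0,0,0,0,0],[1,0,0,0,0,0,0],[1,0,0,0,0,0,0],[1,0,0,0,0,0,0]]}
}}

```text
time_s: 12.5
tcp_pos: [0.5947, -0.2373, 0.1094]
ee_rot: [[-1.0, 0.008, 0.0], [0.008, 1.0, -0.0], [-0.0, -0.0, -1.0]]
wrist_force: [0.2, 0.0, 1.2]
gripper_width: 0.934
gripper_force: 0.0
```

Emit:
{"fn": "steer_hand", "kwargs": {
  "ticks": {"rows": [[1,0,0,-0.2,0,0,0],[1,0,0,-0.6,0,0,0],[1,0,0,-1.1,0,0,0],[1,0,0,-1.5,0,0,0],[1,0,0,-1.5,0,0,0],[1,0,0,-1.5,0,0,0]]}
}}

```text
time_s: 13.1
tcp_pos: [0.5949, -0.2371, 0.2606]
ee_rot: [[-1.0, 0.008, 0.003], [0.008, 1.0, 0.0], [-0.003, 0.0, -1.0]]
wrist_force: [0.2, -0.5, -1.9]
gripper_width: 1.001
gripper_force: 0.0
```

```bash
python3 - <<'E'
from station import r
import cv2
from wheel import *
a=[]
for n in('wrist','side'):
    c=r.capture(n);np.savez('/tmp/'+n+'5.npz',**c);a.append(c['pixels'][:,:,::-1])
    if n=='wrist':
        try:
            p,e,rc,z=wheel(c,.142,(250,400,140,300),0.);print(p.round(2),np.degrees(p[2]).round(1),e,rc,z)
        except Exception as ex:print(ex)
cv2.imwrite('pics/m5.png',np.hstack([cv2.resize(a[0],(400,300)),cv2.resize(a[1][100:250,230:430],(400,300))]))
E
```

```text
[ 5.9123e+02 -2.3615e+02 -1.0000e-02  3.0000e-02] -0.4 0.2821288395150988 ((591.8544921875, -236.0563201904297), (41.701541900634766, 48.13773727416992), 88.44725036621094) 0.14202954586031347
```

View pics/m5.png

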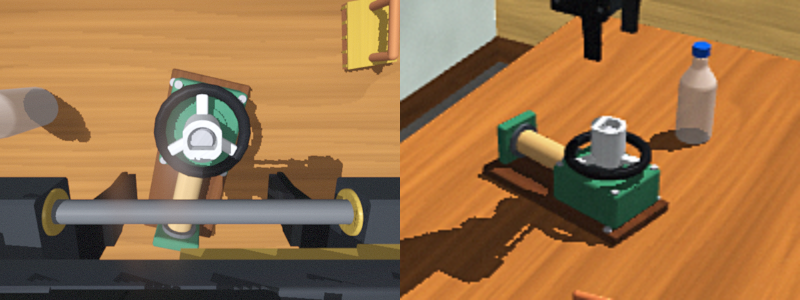

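The wheel is seated: its hub top reads 0.142 m (86 + 56 mm), its yaw is -0.4°, and the shaft shows centred in the bore. The gripper is clear.

```bash
python3 -c "
from station import r
print(r.finish_job())"
```

```text
the job is handed in; nothing more can be done
None
```

The handwheel is back on the winder's shaft: hub up, flats matched, held until it rested on the shoulder, then let go; the job was handed in at about 13 s, with no verdict returned.

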